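# Set and close the quick-release clamp on a chopping board

## Task

The quick-release clamp does not hold the chopping board: its adjuster nut is too loose. Turn the adjuster nut clockwise until the cam lever, swung down, first meets firm resistance about midway through its travel, then press the lever fully home without forcing it and let go; leave the cups and the jar round it where they stand.

Things in the scene. Friction and masses are not known exactly. Their poses are not given: they have to be found in the camera images.
- clamp_mid (a point): Centre of the top of the clamp's fixed aluminium base (54 x 236 x 12 mm, screwed to the worktop), 12 mm above the worktop. Its y axis runs along the base from the nut's end to the lever's end, x from the base to the chopping board, whose edge starts 30 mm from the base's middle line; z up.
- nut_centre (a point): Centre (half-way up) of the adjuster nut: round fluted black knob 46 mm wide, 24 mm high, axis vertical, 23 mm above the bridge's top at its -y end; a 12 mm stud shows up to 11 mm above it. The point does not turn with it. Clockwise from above tightens: each rad lowers nut and bridge 2.2 mm. It turns stiffly (0.55 N m) and stays where left. It needs 1 to 5 rad.
- lever_pivot (a point): Middle of the horizontal pin (along x) on which the cam lever turns, 160 mm from the nut along y, 27 mm above the bridge; it does not turn with the lever. When the nut is right, the foot meets the board at a lever angle of about 0.65 rad, so that a push of about 3 N is reached near 0.8 rad, about midway.
- lever_end (a point): Point on the cam lever's middle line 94 mm from its pin, 8 mm before its round tip. The lever is a flat steel bar 16 mm wide (along x) and 9 mm thick. Its z axis points along the lever away from the pin, its -y axis out of the face on the nut's side, on which one pushes to close it (the upper face once it lies down).
- clamp: The whole clamp; origin: middle of the base's underside, on the worktop, axes as clamp_mid. Over the base lies a bridge bar 36 x 220 mm, top 63 to 69 mm high. A flat foot with rubber pad under the bridge overhangs the board's edge with a gap of some mm. The nut lowers the bridge with all on it (nut, lever, foot); the lever's cam pushes the foot down out of the bridge onto the board.
- chopping_board: Wooden chopping board, 240 x 340 x 22 mm, fixed on its feet, top about 28 mm above the worktop (differs by some mm from case to case). Origin: centre of its underside.
- teal_cup: Clear teal cup, 67 mm wide, 66 mm high, standing on the far part of the board. Bystander. Origin at the centre of its underside.
- mug_a: Spotted white mug, 91 mm high, left of the clamp. Bystander. Origin at the centre of its underside.
- mug_b: Brown and white mug, 105 mm high, to the right. Bystander. Origin at the centre of its underside.
- jar_nut: Jar with a red lid, 66 mm wide, 104 mm high, right of the clamp. Bystander. Origin at the centre of its underside.
- lever_angle (a joint): Cam lever angle (rad): 0 upright (open), grows as it swings outward (+y of the base, away from the nut) and down; 1.5 fully home, almost level. Free, it swings with under 1 N and stays where left. Once the foot meets the board, the push at 75 mm from the pin rises 2 N per 0.1 rad to a peak near 5 N (nut right) or over 10 N (far too tight); past 1.4 rad it snaps home.
- lever: The cam lever as a body; origin in the middle of its pin, axes as lever_end. If the lever stands part way down when the foot comes to rest on the board, tightening the nut further drives the lever back up towards open.

How it is judged:
At the end, for the whole second after the job is handed in: The lever is fully home (beyond 1.42 rad) and the clamp presses on the board with 85 to 190 N, which is what it does if the foot met the board with the lever about midway (between about 0.5 and 0.8 rad) (value of joint lever_angle above 1.42 rad and contact force between clamp and chopping_board between 85 and 190 N); the robot touches nothing.
It fails at once if the lever is pushed with more than 40 N (contact force between the fingers and lever above 40 N).
It fails at once if a cup, a mug or the jar is moved by more than 30 mm (distance of any of teal_cup, mug_a, mug_b, jar_nut from where it was at the start of the episode above 0.03 m).
It also fails if it takes over 72 s, if anything falls off the work surface, if the arm or the gripper's body presses on something with over 40 N, if the wrist force passes 120 N, or if a joint passes its speed limit or range.

## Robot

A 6-joint arm with a two-finger parallel gripper is mounted at the origin on a cart in front of the work surface, level with it; the furniture and walls round the work are solid. World frame = base frame: x ahead of the robot, y to its left, z up, the work surface at z = 0. Lengths are in m, angles in rad, forces in N, time in s.
With the tool pointing down it reaches from about 0.25 to 0.725 m from the base axis. Payload 4 kg.
Tool frame: the origin (TCP) lies where the fingers leave the gripper's body, on its centre line; the fingertips stand 73 mm ahead of it and the grasp point (between the pads) lies 54 mm ahead of it (bot.tip_reach is the z of the fingertips in the tool frame, in m); z points along the fingers, x is the direction in which the jaws open and shut, and the axes are right-handed (so a half turn about z gives the same grasp; the last joint's range is limited). The gripper opens to 85 mm and grips with 20 to 120 N. Pads are 22 mm wide; open, the fingers measure 114 mm over their backs; the gripper's body (76 mm by 85 mm) begins 54 mm behind the grasp point. The pads swing forward as they close: fully open they stand 13 mm farther back than shut.
Start: joints at [1.22, 0.241, 0.005, 1.335, 0, 1.571], TCP at [0.172, 0.47, 0.304] pointing down, gripper open.
Joint ranges: [-2.72, 2.72], [-1.05, 1.87], [-1.09, 1.28], [-1.99, 2.15], [-1.42, 1.44], [-3.14, 3.14]. Speed limits (rad/s): [2.79, 2.79, 3.14, 3.14, 3.14, 3.14].

## Interface

Orientations are given as a unit quaternion [x, y, z, w].
In Python, from workcell import bot, vision, job_done gives the robot as it stands.
- The arm moves only by the tool drive_tool, never from a script. Its argument "steps" is one flat list of numbers, 7 for each row, row after row: the shift along the tool's x, y, z in m, then the turn, a rotation vector about the tool's x, y, z in degrees, then the closure, from -1 (fully open) to 1 (shut). A call has 1 to 8 rows; each row shifts and turns the commanded pose from where the row before left it, along the tool's axes as they then stand; what a row does not reach is not made up. A row lasts 1/12 s, in which the tool goes at most 41.7 mm and 7.16 degrees, less where a joint would pass 70% of its speed; a pose out of reach is approached as far as the arm can. A call is refused whole if a number of a shift passes 0.0417 or a number of a turn 7.16, either way. A call with a gripper value outside its range is refused whole. The fingers move at their own pace and stop on an object; the grip force is fixed at half the most. Time passes only in rows, so rows that do not move let the fingers close. It gives the time, the measured TCP pose, the force and the opening at its end, in the units of the state.
- bot.get_obs(): the state, without advancing time (a new reading comes with each control period).
- vision.camera(name): name is "scene" or "side" or "wrist"; returns (picture, depth): 384x512x3 uint8, red, green, blue; 384x512 float32, m along the optical axis (not along the pixel's ray), 0 where there is no reading.
- vision.camera_model(name): a dict with "mtx" (3x3 intrinsics, pixels), "rvec" (rotation vector, rad) and "tvec" (3), from world to camera coordinates, as OpenCV has them. Camera axes: x right, y down, z forward; pixel columns grow to the right and rows downward; lengths in m; the calibration is good to about 2 mm. A picture is of the moment at which its call begins: read the wrist's pose just before it. camera_model takes no time and is no camera call; for the wrist camera it gives the pose at the moment of the call.
- job_done(): hands the job in, once; it reports no verdict.
The state is a dict: "clock": time; "joint_pos": joint angles; "joint_vel": joint speeds; "tau": joint torques, N m; "eef_pos": TCP position; "tool_rot": TCP orientation; "ft_force": force on the tool from outside, world axes, zero at the start; "ft_torque": the same for the moment, N m; "grip_width": finger opening in m.
Only numpy, scipy, OpenCV 4.12 (cv2) and the standard library are available. Lean on these libraries where they do the work, as an engineer would, in place of code of your own. Each camera call takes 0.05 s, during which the arm holds its last target.

## Working session

There is one attempt and no reset: what is moved stays moved. The work goes in short steps, Python scripts to look and compute and a tool call to move; the robot and the scene stay as the last step left them, time stands still between calls to the robot, and variables do not carry over. Pictures are saved under pics/ and viewed, and the job is handed in when it is done.

Besides the shell and the picture viewer there is one more tool, called after ">>>" in YAML: its name, and indented under it one key for each argument. drive_tool: Moves the arm, as the interface text tells. Its arguments: {"type":"object","properties":{"steps":{"type":"array"}},"required":["steps"]}

```bash
mkdir -p pics; ls
cat > h.py <<'E'
import numpy as np, cv2
from scipy.spatial.transform import Rotation as R
from workcell import bot, vision, job_done
def snap(n,f,save=True):
    m=vision.camera_model(n); im,d=vision.camera(n)
    cv2.imwrite(f'pics/{f}.png',im[:,:,::-1]); np.savez(f'pics/{f}.npz',d=d,im=im,**{k:np.array(v) for k,v in m.items()})
    return im,d,m
def px2w(f,u,v,z=None):
    a=np.load(f'pics/{f}.npz'); Rm=cv2.Rodrigues(a['rvec'].astype(float))[0]; t=a['tvec'].ravel()
    ray=np.linalg.inv(a['mtx'])@[u,v,1]
    o=-Rm.T@t; r=Rm.T@ray
    if z is None: return o+r*a['d'][int(round(v)),int(round(u))]
    return o+r*(z-o[2])/r[2]
def cloud(f):
    a=np.load(f'pics/{f}.npz'); Rm=cv2.Rodrigues(a['rvec'].astype(float))[0]; t=a['tvec'].ravel()
    v,u=np.mgrid[:384,:512]; P=np.stack([u,v,np.ones_like(u)],-1)@np.linalg.inv(a['mtx']).T*a['d'][...,None]
    return (P-t)@Rm
def w2px(f,p):
    a=np.load(f'pics/{f}.npz'); return cv2.projectPoints(np.array(p,float).reshape(-1,3),a['rvec'].astype(float),a['tvec'].astype(float),a['mtx'],None)[0].reshape(-1,2)
def obs():
    o=bot.get_obs(); print({k:np.round(o[k],4).tolist() for k in o})
    return o
E
python3 - <<'E'
from h import *
obs()
for n in ['scene','side','wrist']: snap(n,n+'0')
obs()
print(bot.tip_reach)
for n in ['scene','side','wrist']:
    m=vision.camera_model(n);print(n,m)
E
```

```text
pics
{'clock': 0.0, 'joint_pos': [1.22, 0.2414, 0.0037, 1.3352, 0.0, 1.5708], 'joint_vel': [-0.0006, -0.0019, 0.0004, -0.001, 0.0008, 0.0011], 'tau': [-0.0009, -37.2323, 25.2406, 0.017, 0.0, -0.0], 'eef_pos': [0.1716, 0.4691, 0.303], 'tool_rot': [0.8196, 0.5729, -0.0009, 0.0006], 'ft_force': [0.0573, -0.0592, 0.2546], 'ft_torque': [0.0464, -0.0011, 0.0272], 'grip_width': 0.0855}
{'clock': 0.15, 'joint_pos': [1.22, 0.2413, 0.004, 1.3352, 0.0, 1.5708], 'joint_vel': [-0.0002, -0.0003, 0.003, 0.0005, -0.0002, 0.0003], 'tau': [-0.0007, -37.2635, 25.2639, 0.0124, -0.0001, -0.0], 'eef_pos': [0.1717, 0.4692, 0.3032], 'tool_rot': [0.8196, 0.5729, -0.0007, 0.0005], 'ft_force': [0.9182, -0.0879, -0.1696], 'ft_torque': [0.0027, -0.0103, 0.0286], 'grip_width': 0.0855}
0.0726
scene {'mtx': array([[391.32784209,   0.        , 258.38660944],
       [  0.        , 391.32784209, 189.24333209],
       [  0.        ,   0.        ,   1.        ]]), 'rvec': array([ 1.33582819, -2.09763599,  1.00184358]), 'tvec': array([0.18750077, 0.39375731, 1.38725289])}
side {'mtx': array([[386.27906722,   0.        , 253.77435845],
       [  0.        , 386.27906722, 193.63522081],
       [  0.        ,   0.        ,   1.        ]]), 'rvec': array([ 0.53107984, -2.32317292,  1.60984088]), 'tvec': array([0.42367969, 0.20779086, 1.47913466])}
wrist {'mtx': array([[307.20621052,   0.        , 254.62488404],
       [  0.        , 307.20621052, 198.2488067 ],
       [  0.        ,   0.        ,   1.        ]]), 'rvec': array([-2.34001384, -1.63602483, -0.27274391]), 'tvec': array([-0.50027427, -0.04190703,  0.38023432])}
```

View pics/scene0.png

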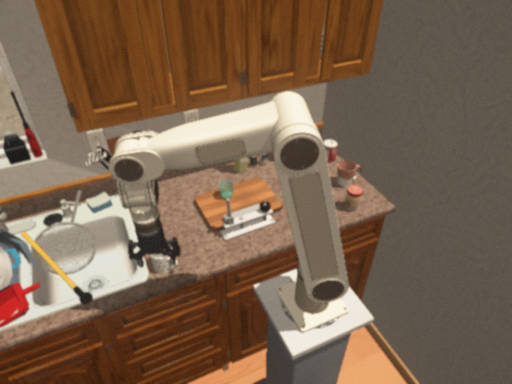

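View pics/side0.png

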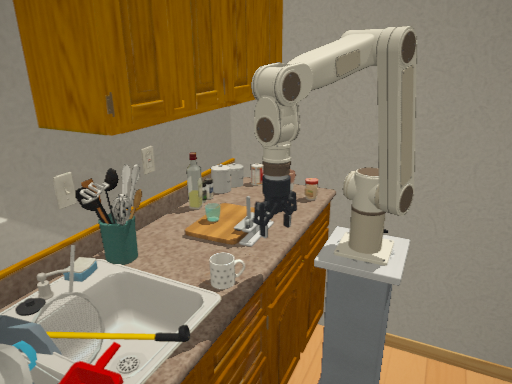

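View pics/wrist0.png

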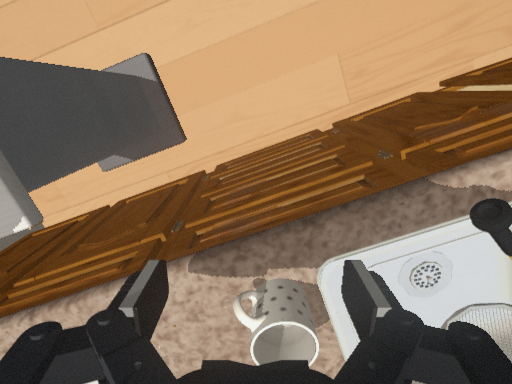

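Run:
```python
from h import *
im=cv2.imread('pics/scene0.png')[170:250,180:300]; cv2.imwrite('pics/s0c.png',cv2.resize(im,None,fx=6,fy=6,interpolation=cv2.INTER_CUBIC))
im=cv2.imread('pics/side0.png')[180:260,180:300]; cv2.imwrite('pics/d0c.png',cv2.resize(im,None,fx=6,fy=6,interpolation=cv2.INTER_CUBIC))
```

```text
(no output)
```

View pics/s0c.png

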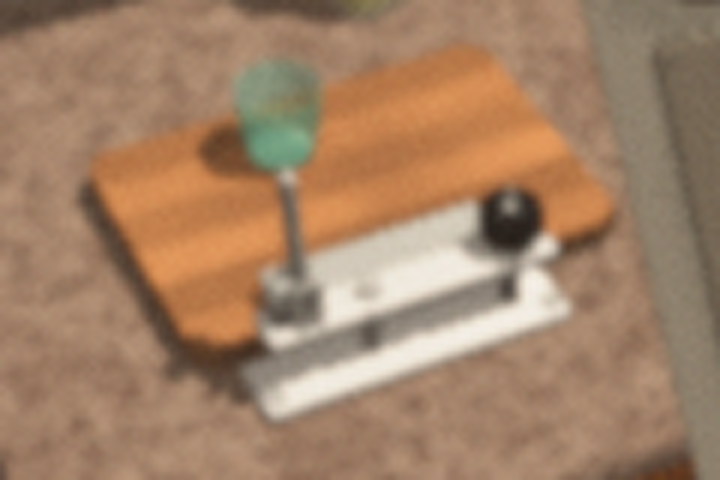

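View pics/d0c.png

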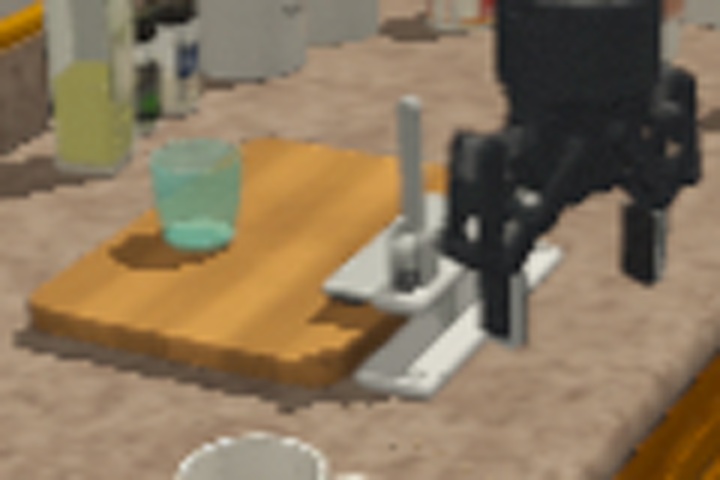

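Run:
```python
from h import *
c=lambda u,v:(180+u/6-.4,170+v/6-.4)
for n,u,v,z in [('baseL',270,418,.012),('baseR',570,308,.012),('baseLback',243,375,.012),('nut',510,218,.095),('levertip',287,172,None),('pivot',293,300,.095),('nut',510,225,None)]:
    print(n,px2w('scene0',*c(u,v),z=z))
```

```text
baseL [0.39485427 0.17420757 0.012     ]
baseR [ 0.40521682 -0.06020275  0.012     ]
baseLback [0.44088018 0.17630329 0.012     ]
nut [ 0.42705096 -0.02156551  0.095     ]
levertip [0.60506191 0.07724467 0.03462297]
pivot [0.41369917 0.14601873 0.095     ]
nut [ 0.41306447 -0.01465769  0.10239547]
```

```bash
cat >> h.py <<'E'
def plan(target, yaw_turn=0):
    """shift in tool axes (assuming tool kept) to world target"""
    o=bot.get_obs(); Rt=R.from_quat(o['tool_rot']); d=Rt.inv().apply(np.array(target)-o['eef_pos'])
    print('tool shift',np.round(d,4)); return d
E
python3 - <<'E'
from h import *
o=bot.get_obs(); m=vision.camera_model('wrist')
Rm=cv2.Rodrigues(m['rvec'])[0]; c=-Rm.T@m['tvec']; Rt=R.from_quat(o['tool_rot'])
print(Rt.inv().apply(c-o['eef_pos']), (Rt.inv().as_matrix()@Rm.T).round(3), Rt.as_matrix().round(3))
plan([0.35,0.07,0.33])
E
```

```text
[ 0.00117488 -0.08462893 -0.06900108] [[ 1.     0.    -0.   ]
 [ 0.     0.945  0.327]
 [ 0.    -0.327  0.945]] [[ 0.344  0.939 -0.001]
 [ 0.939 -0.344 -0.002]
 [-0.002 -0.    -1.   ]]
tool shift [-0.3137  0.3046 -0.0263]
```

>>> drive_tool:
  steps: [-0.0285, 0.0277, -0.003, 0, 0, 0, 1, -0.0285, 0.0277, -0.003, 0, 0, 0, 1, -0.0285, 0.0277, -0.003, 0, 0, 0, 1, -0.0285, 0.0277, -0.003, 0, 0, 0, 1, -0.0285, 0.0277, -0.003, 0, 0, 0, 1, -0.0285, 0.0277, -0.003, 0, 0, 0, 1, -0.0285, 0.0277, -0.003, 0, 0, 0, 1, -0.0285, 0.0277, -0.003, 0, 0, 0, 1]

```text
clock: 0.82
eef_pos: [0.3016, 0.1775, 0.328]
tool_rot: [0.819, 0.573, 0.0, 0.0]
ft_force: [1.9, 0.1, -0.4]
grip_width: -0.0
```

>>> drive_tool:
  steps: [-0.0285, 0.0277, 0, 0, 0, 0, 1, -0.0285, 0.0277, 0, 0, 0, 0, 1, -0.0285, 0.0277, 0, 0, 0, 0, 1, 0, 0, 0, 0, 0, 0, 1, 0, 0, 0, 0, 0, 0, 1]

```text
clock: 1.23
eef_pos: [0.3506, 0.0684, 0.3277]
tool_rot: [0.822, 0.57, -0.0, -0.0]
ft_force: [-0.8, 0.8, -0.5]
grip_width: -0.0006
```

Run:
```python
from h import *
for n in ['scene','side','wrist']: snap(n,n+'1')
obs()
```

```text
{'clock': 1.3833, 'joint_pos': [0.2006, -0.0555, -0.2642, 1.3629, 0.0004, 0.5499], 'joint_vel': [0.0284, -0.0009, 0.0001, -0.0001, -0.0031, -0.0026], 'tau': [-0.7262, -22.5687, 25.44, -0.0038, -0.0316, 0.0039], 'eef_pos': [0.3498, 0.0712, 0.3277], 'tool_rot': [0.8192, 0.5735, -0.0003, -0.0003], 'ft_force': [0.2846, -0.1411, 0.0995], 'ft_torque': [-0.0274, 0.0589, 0.0131], 'grip_width': 0.0003}
```

View pics/wrist1.png

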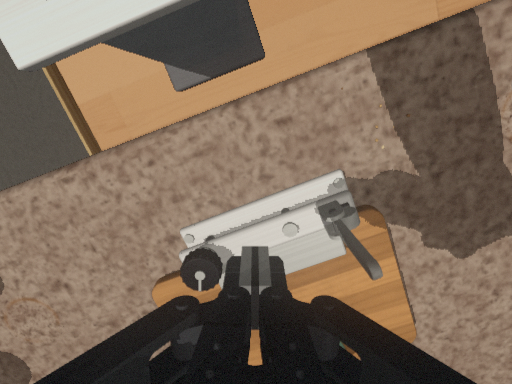

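View pics/side1.png

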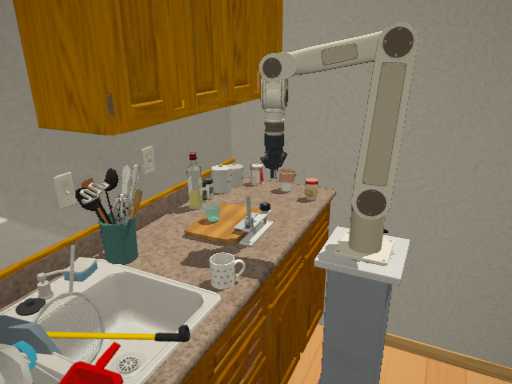

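Run:
```python
from h import *
P=cloud('wrist1')
im=cv2.imread('pics/wrist1.png')[160:310,150:410]; cv2.imwrite('pics/w1c.png',cv2.resize(im,None,fx=3,fy=3,interpolation=cv2.INTER_CUBIC))
for n,u,v in [('nut',203,262),('stud',200,275),('bridge',300,255),('bridgeL',320,225),('base',230,215),('tip',374,270),('lev',360,245),('board',390,290),('table',100,200),('piv',335,215),('disc',290,230)]: print(n,P[v,u].round(4))
for n,u,v in [('jar',311,190),('mugb',287,178),('teal',213,212),('muga',225,268)]: print(n,px2w('side1',u,v))
```

```text
nut [ 0.416  -0.0125  0.1021]
stud [ 0.4299 -0.0221  0.1022]
bridge [0.4731 0.0877 0.053 ]
bridgeL [0.4348 0.1221 0.0674]
base [0.407  0.0153 0.0103]
tip [0.4213 0.1419 0.1946]
lev [0.4168 0.1427 0.1629]
board [0.5863 0.19   0.0265]
table [ 0.3291 -0.147  -0.0017]
piv [0.412  0.1375 0.1022]
disc [0.4265 0.0874 0.0723]
jar [ 0.3430782  -0.38709065  0.05652871]
mugb [ 0.49741487 -0.4520312   0.07914075]
teal [0.61306603 0.09957776 0.07752397]
muga [0.34445087 0.46261429 0.0767635 ]
```

View pics/w1c.png

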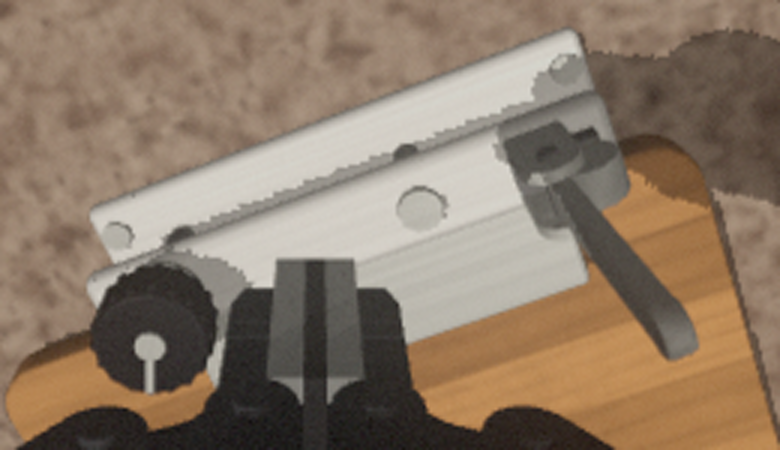

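>>> drive_tool:
  steps: [0.0138, 0.0212, 0, 0, 0, 0, 1, 0.0138, 0.0212, 0, 0, 0, 0, 1, 0.0138, 0.0212, 0, 0, 0, 0, 1, 0, 0, 0.0257, 0, 0, -5.6, 1, 0, 0, 0.0257, 0, 0, -5.6, 1, 0, 0, 0.0257, 0, 0, -5.6, 1, 0, 0, 0.0257, 0, 0, -5.6, 1, 0, 0, 0, 0, 0, 0, 1]

```text
clock: 2.05
eef_pos: [0.4204, 0.089, 0.2205]
tool_rot: [0.69, 0.723, -0.004, -0.003]
ft_force: [-0.9, 0.2, -0.9]
grip_width: 0.0003
```

Run:
```python
from h import *
for n in ['side','wrist']: snap(n,n+'2')
obs()
im=cv2.imread('pics/side2.png')[180:250,190:310]; cv2.imwrite('pics/d2c.png',cv2.resize(im,None,fx=6,fy=6,interpolation=cv2.INTER_CUBIC))
```

```text
{'clock': 2.15, 'joint_pos': [0.2073, 0.1644, -0.3058, 1.1031, 0.0001, 0.1659], 'joint_vel': [-0.0148, -0.0277, 0.0544, 0.0031, -0.0002, -0.0029], 'tau': [0.0204, -30.2388, 21.9713, -0.0164, -0.0006, -0.0506], 'eef_pos': [0.4232, 0.089, 0.2249], 'tool_rot': [0.6923, 0.7216, -0.001, -0.0008], 'ft_force': [0.4454, 0.2224, 0.0752], 'ft_torque': [-0.0008, -0.0052, -0.0196], 'grip_width': -0.0}
```

View pics/wrist2.png

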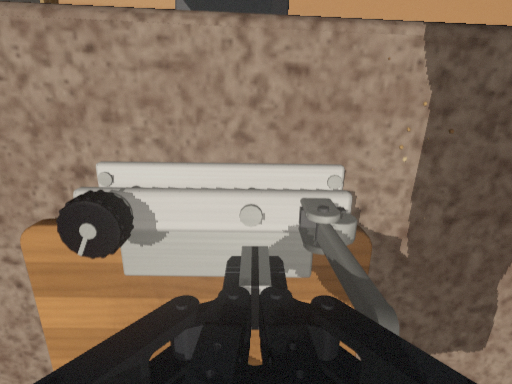

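View pics/d2c.png

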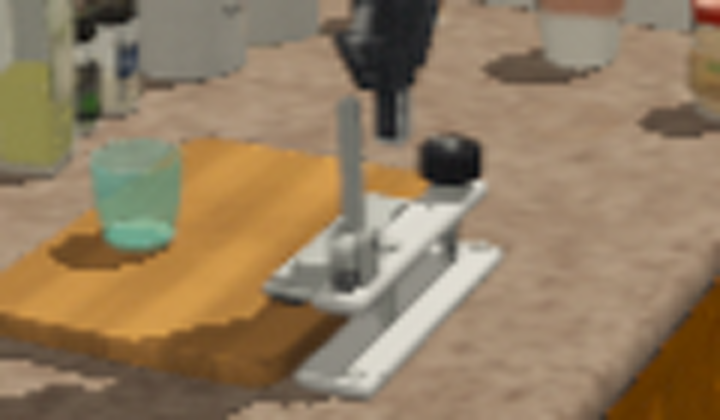

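Run:
```python
from h import *
P=cloud('wrist2'); 
for z in [.12,.14,.16,.18]:
    m=(abs(P[...,2]-z)<.01)&(P[...,1]>.115)&(P[...,1]<.17); m&=(P[...,0]<.5)
    Q=P[m]; print(z,len(Q),Q.min(0).round(4),Q.max(0).round(4))
m=(P[...,2]>.098)&(P[...,2]<.106)&(P[...,1]<.02)&(P[...,1]>-.06);Q=P[m]; print('nut top',Q.min(0),Q.max(0),np.median(Q[:,2]))
print('stud',P[231,88],'bridge',P[210,200],'board',P[320,60],'foot',P[255,180])
# finger thickness
m=(P[...,2]>.145)&(P[...,2]<.20)&(P[...,1]>.05)&(P[...,1]<.11);Q=P[m];print('finger',len(Q), Q.min(0) if len(Q) else 0,Q.max(0) if len(Q) else 0)
```

```text
0.12 367 [0.4167 0.1329 0.1101] [0.4321 0.1426 0.13  ]
0.14 502 [0.4166 0.1342 0.13  ] [0.4323 0.1435 0.1499]
0.16 719 [0.4166 0.1353 0.15  ] [0.4325 0.1447 0.17  ]
0.18 940 [0.4163 0.1365 0.17  ] [0.4315 0.1465 0.19  ]
nut top [ 0.40675145 -0.04594666  0.09800911] [0.45308797 0.00047146 0.10457855] 0.10182400426174733
stud [ 0.43008684 -0.02209247  0.10332562] bridge [0.42593783 0.04724742 0.06669173] board [ 0.57214482 -0.1091297   0.02677138] foot [0.47429876 0.02672149 0.05309   ]
finger 4660 [0.40720746 0.0561778  0.15113042] [0.4344478  0.10997594 0.19999363]
```

>>> drive_tool:
  steps: [0.015, 0, 0, 0, 0, 0, 1, 0.01, 0, 0, 0, 0, 0, 1, 0.01, 0, 0, 0, 0, 0, 1, 0.01, 0, 0, 0, 0, 0, 1, 0.01, 0, 0, 0, 0, 0, 1, 0.01, 0, 0, 0, 0, 0, 1, 0.01, 0, 0, 0, 0, 0, 1, 0.01, 0, 0, 0, 0, 0, 1]

```text
clock: 2.82
eef_pos: [0.4206, 0.1732, 0.2251]
tool_rot: [0.693, 0.721, -0.0, 0.0]
ft_force: [-0.2, -1.9, -0.4]
grip_width: -0.0003
```

```bash
cat >> h.py <<'E'
def crop(n,x0,y0,w,h,s):
    im=cv2.imread(f'pics/{n}.png')[y0:y0+h,x0:x0+w]; cv2.imwrite(f'pics/{n}c.png',cv2.resize(im,None,fx=s,fy=s,interpolation=cv2.INTER_CUBIC))
E
python3 - <<'E'
from h import *
for n in ['side','wrist']: snap(n,n+'3')
obs(); crop('side3',190,170,120,80,6)
E
```

```text
{'clock': 2.9167, 'joint_pos': [0.3917, 0.2057, -0.2532, 1.1115, 0.0012, 0.3495], 'joint_vel': [-0.0229, -0.0061, -0.012, 0.0008, -0.009, -0.0205], 'tau': [0.3172, -33.535, 23.4765, 0.0057, 0.0317, 0.1149], 'eef_pos': [0.4207, 0.1741, 0.2251], 'tool_rot': [0.692, 0.7219, 0.0004, -0.0005], 'ft_force': [-0.1844, 1.2074, -0.1376], 'ft_torque': [-0.0593, -0.0197, -0.0074], 'grip_width': 0.0001}
```

View pics/side3c.png

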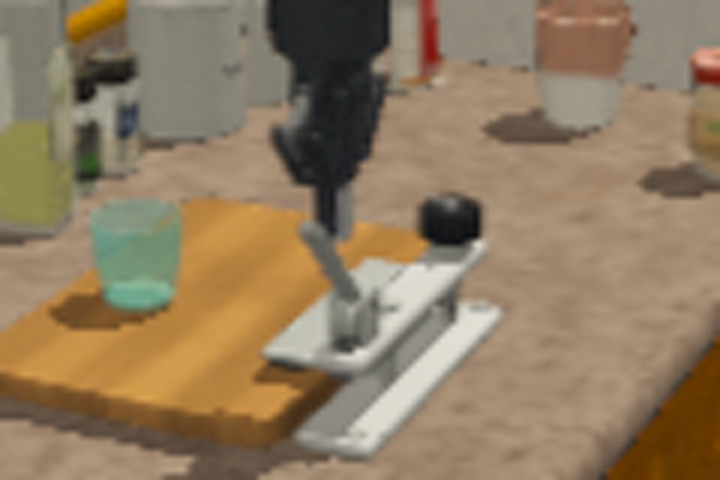

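View pics/wrist3.png

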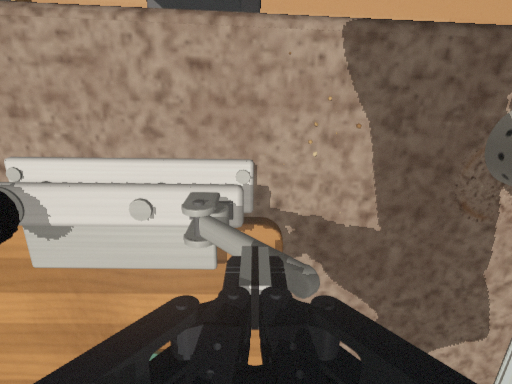

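```bash
cat >> h.py <<'E'
def leverpts(f,excl=None,ylo=.13,zlo=.115):
    P=cloud(f); m=(P[...,0]>.412)&(P[...,0]<.437)&(P[...,1]>ylo)&(P[...,1]<.26)&(P[...,2]>zlo)&(P[...,2]<.20)
    if excl: 
        x0,y0,x1,y1=excl; m[y0:y1,x0:x1]=False
    return P[m],m
def fitang(Q,pz=.0937):
    for _ in range(3):
        c=Q.mean(0); u,s,vt=np.linalg.svd((Q-c)[:,1:],full_matrices=False); d=vt[0]*np.sign(vt[0][1]); r=abs((Q-c)[:,1:]@vt[1]); Q=Q[r<max(.002,2*r.std())]
    return np.arctan2(d[0],d[1]),len(Q),c,r.max()
E
python3 - <<'E'
from h import *
Q,m=leverpts('wrist3',(215,245,290,384)); print(fitang(Q), Q.min(0),Q.max(0))
Q,m=leverpts('side3',zlo=.11); print(fitang(Q), Q.min(0),Q.max(0)); v,u=np.where(m); print(u.min(),u.max(),v.min(),v.max())
Q,m=leverpts('wrist2',(215,245,290,384)); print(fitang(Q))
E
```

```text
(np.float64(0.7381270535004352), 1247, array([0.42020746, 0.18321571, 0.14953433]), np.float64(0.0147080222289685)) [0.41209971 0.14945824 0.11505358] [0.43094266 0.20910684 0.19997305]
(np.float64(0.3758424937931114), 36, array([0.4207362 , 0.1806533 , 0.15507445]), np.float64(0.008226389759473911)) [0.412017   0.14094239 0.11057401] [0.43412144 0.20778704 0.19965094]
238 251 195 218
(np.float64(0.08475756338942625), 1673, array([0.42171172, 0.13735077, 0.16092798]), np.float64(0.002544710951269924))
```

>>> drive_tool:
  steps: [0.007, 0, 0, 0, 0, 0, 1, 0, 0, 0, 0, 0, 0, 1, -0.0408, 0, 0, 0, 0, 0, 1, -0.0408, 0, 0, 0, 0, 0, 0, -0.0408, 0, 0, 0, 0, 0, -1, -0.0408, 0, 0, 0, 0, 0, -1, -0.0408, 0, 0, 0, 0, 0, -1, 0, 0.001, 0, 0, 0, -7, -1]

```text
clock: 3.58
eef_pos: [0.4297, -0.0307, 0.2254]
tool_rot: [0.651, 0.759, -0.001, 0.001]
ft_force: [0.4, 1.3, -0.5]
grip_width: 0.0606
```

>>> drive_tool:
  steps: [0, 0, 0, 0, 0, -7, -1, 0, 0, 0, 0, 0, -7, -1, 0, 0, 0, 0, 0, -7, -1, 0, 0, 0, 0, 0, -7, -1, 0, 0, 0, 0, 0, -7, -1, 0, 0, 0, 0, 0, -7, -1, 0, 0, 0, 0, 0, -7, -1, 0, 0, 0, 0, 0, -7, -1]

```text
clock: 4.25
eef_pos: [0.4297, -0.0245, 0.2252]
tool_rot: [0.211, 0.977, 0.0, 0.0]
ft_force: [0.6, 0.1, -0.1]
grip_width: 0.0854
```

>>> drive_tool:
  steps: [0, 0, 0, 0, 0, -7, -1, 0, 0, 0, 0, 0, -7, -1, 0, 0, 0, 0, 0, -7, -1, 0, 0, 0, 0, 0, -7, -1, 0, 0, 0, 0, 0, -7, -1, 0, 0, 0, 0, 0, -7, -1, 0, 0, 0, 0, 0, -7, -1, 0, 0, 0, 0, 0, -7, -1]

```text
clock: 4.92
eef_pos: [0.4297, -0.0245, 0.2252]
tool_rot: [-0.272, 0.962, 0.0, 0.0]
ft_force: [-0.3, 0.2, 0.3]
grip_width: 0.0855
```

Run:
```python
from h import *
obs()
for n in ['scene','side','wrist']: snap(n,n+'4')
obs(); crop('side4',190,170,120,80,6); crop('scene4',190,170,120,80,6)
```

```text
{'clock': 4.9167, 'joint_pos': [-0.0572, 0.1585, -0.3121, 1.0999, 0.0007, -2.1798], 'joint_vel': [-0.0016, -0.0006, 0.0005, 0.0003, -0.0003, -1.4526], 'tau': [-0.0013, -31.2074, 23.2904, -0.0016, 0.0023, 1.2072], 'eef_pos': [0.4297, -0.0245, 0.2252], 'tool_rot': [-0.2724, 0.9622, 0.0003, 0.0003], 'ft_force': [-0.3278, 0.2174, 0.2732], 'ft_torque': [0.0204, 0.042, 0.0169], 'grip_width': 0.0855}
{'clock': 5.0667, 'joint_pos': [-0.0571, 0.1586, -0.3122, 1.0999, 0.0004, -2.1709], 'joint_vel': [0.0015, -0.0002, -0.0005, 0.0018, -0.0005, 0.016], 'tau': [0.0065, -31.2053, 23.2883, -0.0021, 0.0051, -0.1899], 'eef_pos': [0.4297, -0.0245, 0.2251], 'tool_rot': [-0.2682, 0.9634, 0.0002, 0.0001], 'ft_force': [0.8479, -0.1935, -0.1084], 'ft_torque': [-0.0536, 0.0121, 0.0262], 'grip_width': 0.0853}
```

View pics/side4c.png

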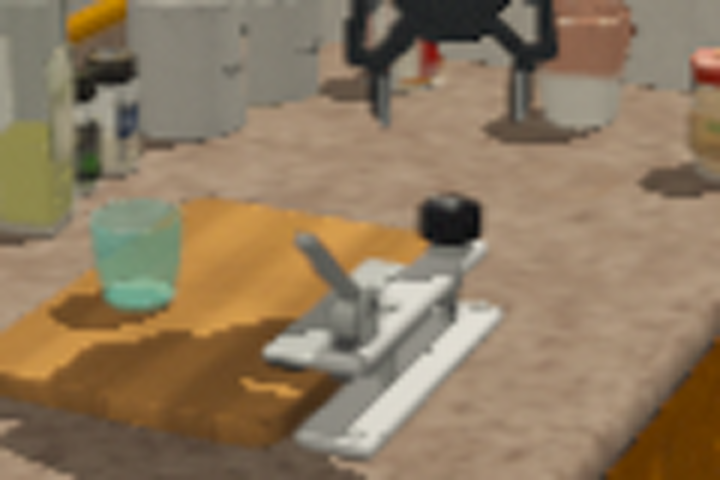

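View pics/scene4c.png

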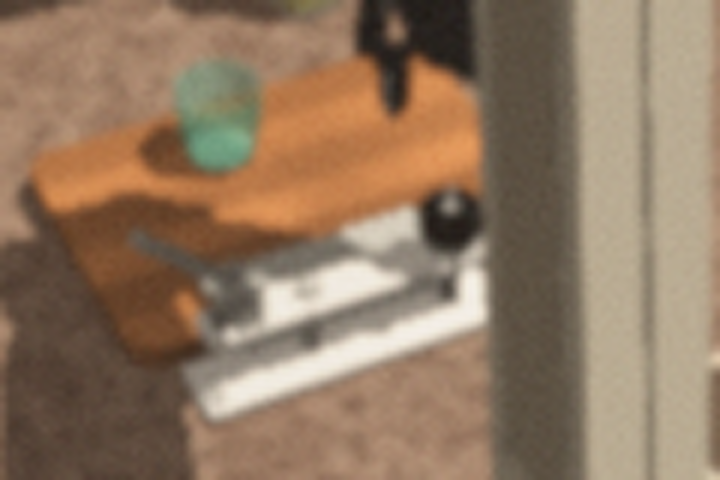

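View pics/wrist4.png

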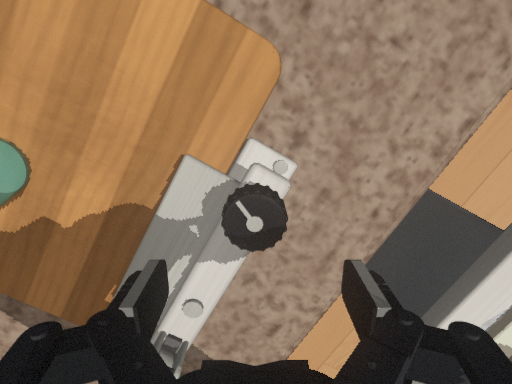

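>>> drive_tool:
  steps: [0, 0, 0.008, 0, 0, -7, -1, 0, 0, 0.012, 0, 0, -7, -1, 0, 0, 0.014, 0, 0, -7, -1, 0, 0, 0.014, 0, 0, -7, -1, 0, 0, 0.014, 0, 0, -7, -1, 0, 0, 0.013, 0, 0, -7, -1, -0.0018, 0, 0.009, 0, 0, 0, -1, 0, 0, 0, 0, 0, 0, -1]

```text
clock: 5.73
eef_pos: [0.429, -0.0225, 0.1395]
tool_rot: [-0.595, 0.804, 0.001, -0.001]
ft_force: [-0.9, -0.5, 0.2]
grip_width: 0.0855
```

Run:
```python
from h import *
obs()
for n in ['wrist']: snap(n,n+'5')
# predicted tip pixels vs theta in scene4/side4
piv=np.array([.4235,.137,.0937]);ya=np.array([-.043,.999,0])
for t in np.arange(.4,.95,.1):
    p=piv+.102*(np.sin(t)*ya+np.cos(t)*np.array([0,0,1])); print(round(t,2),((w2px('scene4',p)-[190,170]+.4)*6).round(0),((w2px('side4',p)-[190,170]+.4)*6).round(0))
print(((w2px('scene4',piv)-[190,170]+.4)*6).round(0),((w2px('side4',piv)-[190,170]+.4)*6).round(0))
```

```text
{'clock': 5.7333, 'joint_pos': [-0.0525, 0.2586, -0.4408, 0.8749, 0.0003, -2.8976], 'joint_vel': [-0.0003, -0.0238, 0.031, 0.0426, -0.004, -0.0081], 'tau': [-0.0187, -32.8604, 20.3659, -0.4503, 0.0088, -0.0773], 'eef_pos': [0.429, -0.0225, 0.1395], 'tool_rot': [-0.5949, 0.8038, 0.0012, -0.0012], 'ft_force': [-0.9037, -0.5407, 0.1888], 'ft_torque': [-0.0273, 0.0391, 0.0442], 'grip_width': 0.0855}
0.4 [[178. 201.]] [[330. 187.]]
0.5 [[165. 211.]] [[323. 198.]]
0.6 [[153. 221.]] [[318. 211.]]
0.7 [[142. 232.]] [[312. 225.]]
0.8 [[132. 244.]] [[307. 240.]]
0.9 [[123. 256.]] [[303. 255.]]
[[240. 288.]] [[358. 300.]]
```

View pics/wrist5.png

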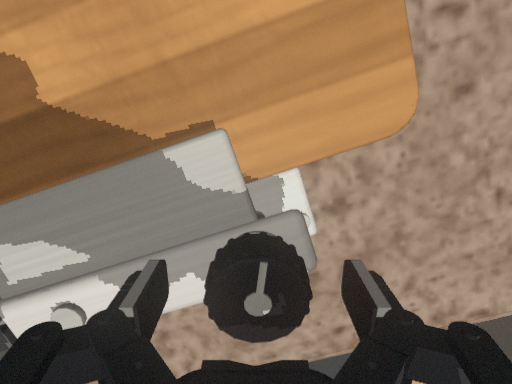

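>>> drive_tool:
  steps: [0, 0, 0, 0, 0, 0, 1, 0, 0, 0, 0, 0, 0, 1, 0, 0, 0, 0, 0, 0, 1, 0, 0, 0, 0, 0, 0, 1, 0, 0, 0.0002, 0, 0, 4, 1, 0, 0, 0.0002, 0, 0, 6, 1, 0, 0, 0.0002, 0, 0, 6, 1, 0, 0, 0.0002, 0, 0, 6, 1]

```text
clock: 6.45
eef_pos: [0.4303, -0.0241, 0.1414]
tool_rot: [-0.43, 0.903, -0.002, -0.0]
ft_force: [-2.4, -5.5, 5.7]
grip_width: 0.043
```

Run:
```python
from h import *
obs()
for n in ['wrist']: snap(n,n+'6')
obs()
```

```text
{'clock': 6.45, 'joint_pos': [-0.0536, 0.2555, -0.4387, 0.8753, -0.0042, -2.5143], 'joint_vel': [-0.0014, 0.0035, -0.0015, -0.0077, -0.0013, 1.2448], 'tau': [1.8708, -30.7902, 19.833, -0.8543, 1.6148, -0.4954], 'eef_pos': [0.4303, -0.0241, 0.1414], 'tool_rot': [-0.4304, 0.9026, -0.0021, -0.0004], 'ft_force': [-2.3662, -5.5073, 5.7362], 'ft_torque': [-1.1363, 0.4899, 0.5833], 'grip_width': 0.043}
{'clock': 6.5, 'joint_pos': [-0.0537, 0.2555, -0.4387, 0.8753, -0.0042, -2.51], 'joint_vel': [-0.0012, -0.0007, 0.0024, 0.0011, 0.0049, -0.1921], 'tau': [2.2772, -30.7356, 19.7352, -0.8164, 1.5153, 0.375], 'eef_pos': [0.4304, -0.0241, 0.1414], 'tool_rot': [-0.4284, 0.9036, -0.0021, -0.0004], 'ft_force': [-2.1707, -6.0885, 5.5924], 'ft_torque': [-1.0586, 0.4962, -0.1907], 'grip_width': 0.0428}
```

View pics/wrist6.png

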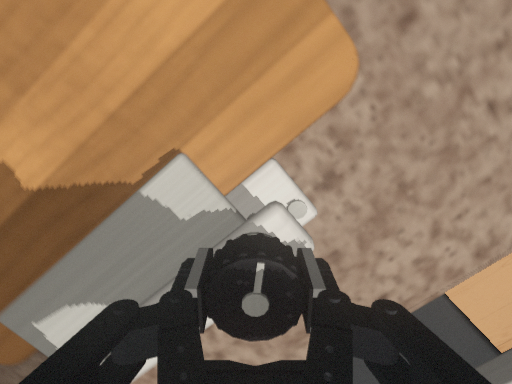

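>>> drive_tool:
  steps: [0, 0, 0.0002, 0, 0, 6, 1, 0, 0, 0.0002, 0, 0, 6, 1, 0, 0, 0.0002, 0, 0, 6, 1, 0, 0, 0.0002, 0, 0, 6, 1, 0, 0, 0.0002, 0, 0, 6, 1, 0, 0, 0.0002, 0, 0, 6, 1, 0, 0, 0.0002, 0, 0, 6, 1, 0, 0, 0, 0, 0, 0, 1]

```text
clock: 7.17
eef_pos: [0.43, -0.0242, 0.1398]
tool_rot: [-0.078, 0.997, -0.002, -0.0]
ft_force: [-3.1, -5.5, 4.6]
grip_width: 0.0427
```

Run:
```python
from h import *
for n in ['scene','side']: snap(n,n+'7')
obs()
crop('side7',190,170,120,80,6); crop('scene7',190,170,120,80,6)
```

```text
{'clock': 7.2667, 'joint_pos': [-0.0541, 0.2576, -0.4409, 0.8718, -0.0042, -1.7834], 'joint_vel': [-0.0017, -0.0015, -0.001, -0.0008, 0.002, -0.0003], 'tau': [3.0092, -31.1725, 20.095, -0.9708, 1.5691, -0.5676], 'eef_pos': [0.43, -0.0243, 0.1398], 'tool_rot': [-0.0791, 0.9969, -0.0021, -0.0001], 'ft_force': [-3.4479, -5.0953, 5.8391], 'ft_torque': [-1.0662, 0.6735, -0.576], 'grip_width': 0.0431}
```

View pics/side7c.png

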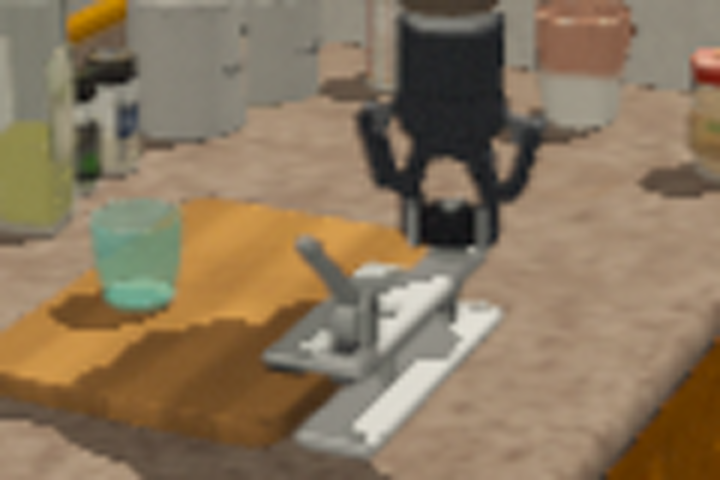

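View pics/scene7c.png

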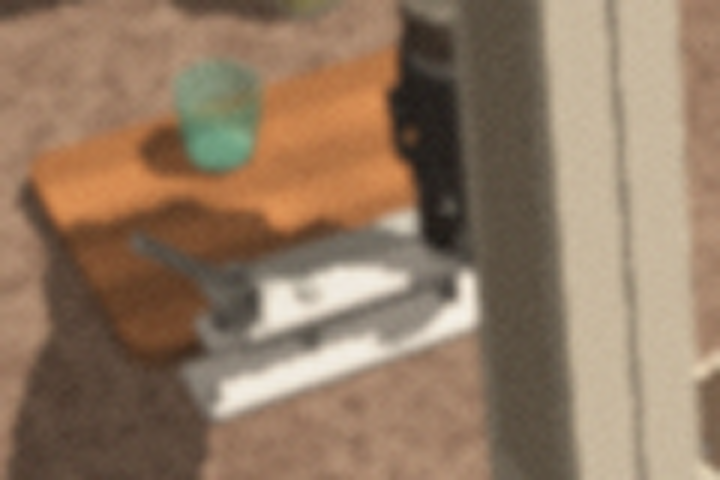

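>>> drive_tool:
  steps: [0, 0, 0.0002, 0, 0, 6, 1, 0, 0, 0.0002, 0, 0, 6, 1, 0, 0, 0.0003, 0, 0, 6, 1, 0, 0, 0.0002, 0, 0, 6, 1, 0, 0, 0.0002, 0, 0, 6, 1, 0, 0, 0, 0, 0, 0, 1]

```text
clock: 7.77
eef_pos: [0.4298, -0.0242, 0.1387]
tool_rot: [0.182, 0.983, -0.002, 0.0]
ft_force: [-3.6, -6.2, 5.7]
grip_width: 0.0432
```

```bash
cat > tip.py <<'E'
from h import *
import sys
def tiptrack(a,b,n,c,w=7):
    A=cv2.resize(cv2.imread(f'pics/{n}{a}.png',0),None,fx=8,fy=8,interpolation=cv2.INTER_CUBIC);B=cv2.resize(cv2.imread(f'pics/{n}{b}.png',0),None,fx=8,fy=8,interpolation=cv2.INTER_CUBIC)
    x,y=int(c[0]*8),int(c[1]*8);w*=8;T=A[y-w:y+w,x-w:x+w];S=B[y-2*w:y+2*w,x-2*w:x+2*w]
    r=cv2.matchTemplate(S,T,cv2.TM_CCOEFF_NORMED);_,mx,_,l=cv2.minMaxLoc(r);return (np.array(l)-w)/8,round(mx,3)
def run(k,side=True):
    o=bot.get_obs(); print('j6',o['joint_pos'][5].round(3),'turned',(o['joint_pos'][5]+2.898).round(3),'ft',np.round(o['ft_force'],1),np.round(o['ft_torque'],2),o['eef_pos'].round(4),o['grip_width'].round(4))
    for n in ['scene','side']: snap(n,f'{n}{k}'); crop(f'{n}{k}',190,170,120,80,6)
    print('side tip',tiptrack(4,k,'side',(190+310/6,170+248/6)),'piv',tiptrack(4,k,'side',(190+350/6,170+345/6)))
    print('scene tip',tiptrack(4,k,'scene',(190+145/6,170+243/6)),'piv',tiptrack(4,k,'scene',(190+235/6,170+310/6)))
if __name__=='__main__': run(sys.argv[1])
E
python3 tip.py 8
python3 - <<'E'
from tip import *
print(tiptrack(4,7,'side',(190+310/6,170+248/6)),tiptrack(4,7,'scene',(190+145/6,170+243/6)))
piv=np.array([.4235,.137,.0937]);ya=np.array([-.043,.999,0])
for dz in [0,.0022,.0044]:
  for t in [.65,.7,.75]:
    p=piv+.095*(np.sin(t)*ya+np.cos(t)*np.array([0,0,1]))-[0,0,dz]; print(dz,t,w2px('scene4',p),w2px('side4',p))
E
```

```text
(array([-0.125,  0.375]), 0.975) (array([0.375, 2.   ]), 0.403)
0 0.65 [[215.22821122 208.05991843]] [[242.58717141 206.93888581]]
0 0.7 [[214.38862994 208.92700922]] [[242.17575173 208.03430201]]
0 0.75 [[213.58950807 209.81620039]] [[241.78177876 209.16356203]]
0.0022 0.65 [[215.26484237 208.48428603]] [[242.59851441 207.48770386]]
0.0022 0.7 [[214.42601897 209.35043262]] [[242.18733274 208.58335336]]
0.0022 0.75 [[213.62761303 210.23861248]] [[241.79358749 209.71275436]]
0.0044 0.65 [[215.30140631 208.90787499]] [[242.60984525 208.03593345]]
0.0044 0.7 [[214.46333941 209.77307938]] [[242.19890131 209.13181512]]
0.0044 0.75 [[213.66564813 210.66025015]] [[241.80538352 210.26135613]]Traceback (most recent call last):
  File "tip.py", line 12, in <module>
    if __name__=='__main__': run(sys.argv[1])
                             ~~~^^^^^^^^^^^^^
  File "tip.py", line 8, in run
    o=bot.get_obs(); print('j6',o['joint_pos'][5].round(3),'turned',(o['joint_pos'][5]+2.898).round(3),'ft',np.round(o['ft_force'],1),np.round(o['ft_torque'],2),o['eef_pos'].round(4),o['grip_width'].round(4))
                                                                                                                                                                                       ^^^^^^^^^^^^^^^^^^^^^
AttributeError: 'float' object has no attribute 'round'
```

```bash
sed -i "s/,o\['grip_width'\].round(4)//" tip.py; python3 tip.py 8
```

```text
j6 -1.258 turned 1.64 ft [-3.6 -6.2  5.7] [-1.07  0.74 -0.6 ] [ 0.4298 -0.0242  0.1387]
side tip (array([-0.375,  0.375]), 0.963) piv (array([0.125, 0.75 ]), 0.906)
scene tip (array([0.375, 2.   ]), 0.427) piv (array([0.375, 0.625]), 0.897)
```

View pics/side8c.png

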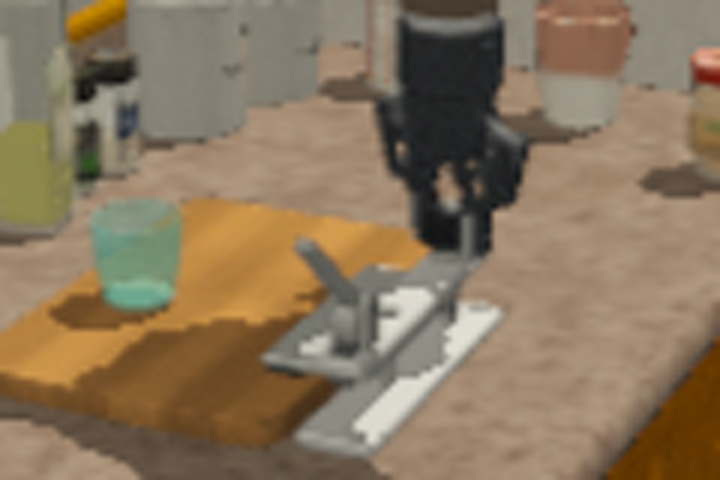

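>>> drive_tool:
  steps: [0, 0, 0.0002, 0, 0, 6, 1, 0, 0, 0.0002, 0, 0, 6, 1, 0, 0, 0.0003, 0, 0, 6, 1, 0, 0, 0.0002, 0, 0, 6, 1, 0, 0, 0, 0, 0, 0, 1]

```text
clock: 8.28
eef_pos: [0.4296, -0.0241, 0.1377]
tool_rot: [0.383, 0.924, -0.002, 0.0]
ft_force: [-3.9, -5.3, 5.8]
grip_width: 0.0429
```

```bash
python3 tip.py 9
```

```text
j6 -0.839 turned 2.059 ft [-3.9 -5.3  5.8] [-0.84  0.83 -0.57] [ 0.4296 -0.0241  0.1377]
side tip (array([-0.375,  0.625]), 0.968) piv (array([0.125, 0.875]), 0.891)
scene tip (array([-0.125,  2.25 ]), 0.395) piv (array([0.25 , 0.875]), 0.901)
```

View pics/side9c.png

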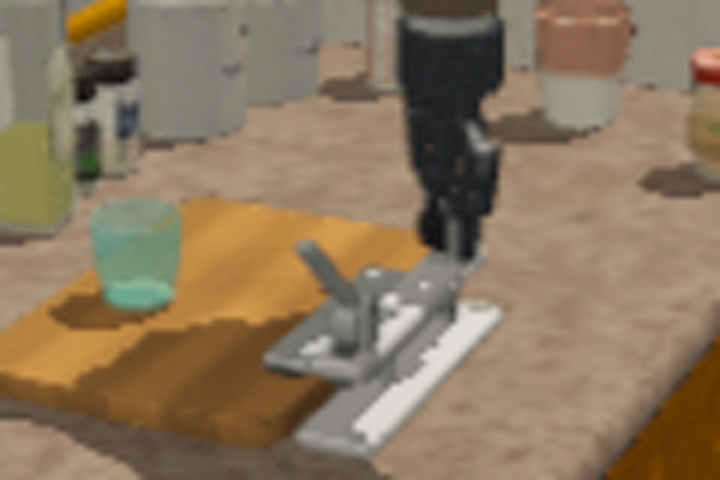

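No lever motion yet; continuing in small steps.

>>> drive_tool:
  steps: [0, 0, 0.0002, 0, 0, 6, 1, 0, 0, 0.0002, 0, 0, 6, 1, 0, 0, 0.0003, 0, 0, 6, 1, 0, 0, 0.0002, 0, 0, 6, 1, 0, 0, 0, 0, 0, 0, 1]

```text
clock: 8.8
eef_pos: [0.4295, -0.0239, 0.1368]
tool_rot: [0.567, 0.824, -0.002, 0.001]
ft_force: [-3.4, -4.2, 6.7]
grip_width: 0.0435
```

```bash
python3 tip.py 10
```

```text
j6 -0.42 turned 2.478 ft [-3.4 -4.2  6.7] [-0.79  0.82 -0.57] [ 0.4295 -0.0239  0.1368]
side tip (array([-0.25,  1.  ]), 0.966) piv (array([0.125, 1.125]), 0.881)
scene tip (array([0.  , 2.25]), 0.396) piv (array([0.25, 1.  ]), 0.907)
```

View pics/side10c.png

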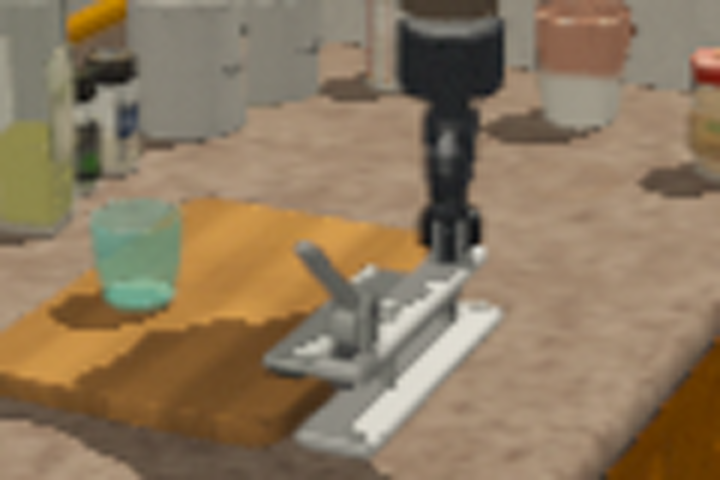

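>>> drive_tool:
  steps: [0, 0, 0.0002, 0, 0, 6, 1, 0, 0, 0.0002, 0, 0, 6, 1, 0, 0, 0.0003, 0, 0, 6, 1, 0, 0, 0.0002, 0, 0, 6, 1, 0, 0, 0, 0, 0, 0, 1]

```text
clock: 9.32
eef_pos: [0.4294, -0.0237, 0.1359]
tool_rot: [0.725, 0.688, -0.001, 0.001]
ft_force: [-3.3, -4.1, 6.3]
grip_width: 0.0428
```

```bash
python3 tip.py 11
```

```text
j6 -0.001 turned 2.897 ft [-3.3 -4.1  6.3] [-0.63  0.87 -0.62] [ 0.4294 -0.0237  0.1359]
side tip (array([-0.25 ,  1.125]), 0.957) piv (array([0.25, 1.25]), 0.882)
scene tip (array([0.  , 2.25]), 0.406) piv (array([0.375, 1.125]), 0.91)
```

View pics/side11c.png

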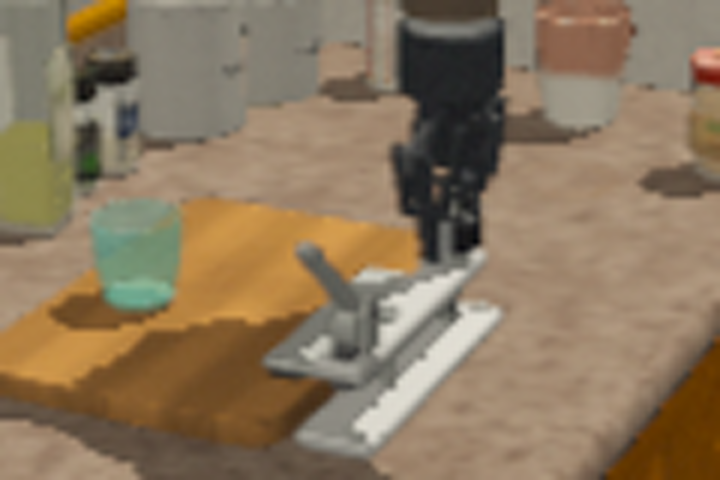

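>>> drive_tool:
  steps: [0, 0, 0.0002, 0, 0, 6, 1, 0, 0, 0.0002, 0, 0, 6, 1, 0, 0, 0.0003, 0, 0, 6, 1, 0, 0, 0.0002, 0, 0, 6, 1, 0, 0, 0, 0, 0, 0, 1]

```text
clock: 9.83
eef_pos: [0.4295, -0.0235, 0.135]
tool_rot: [0.853, 0.523, -0.001, 0.001]
ft_force: [-3.7, -3.5, 6.2]
grip_width: 0.043
```

```bash
python3 tip.py 12
```

```text
j6 0.418 turned 3.316 ft [-3.7 -3.5  6.2] [-0.51  0.69 -0.57] [ 0.4295 -0.0235  0.135 ]
side tip (array([ 0.25 , -0.375]), 0.965) piv (array([0.25, 1.5 ]), 0.878)
scene tip (array([-0.75 ,  2.375]), 0.34) piv (array([0.375, 1.25 ]), 0.911)
```

View pics/side12c.png

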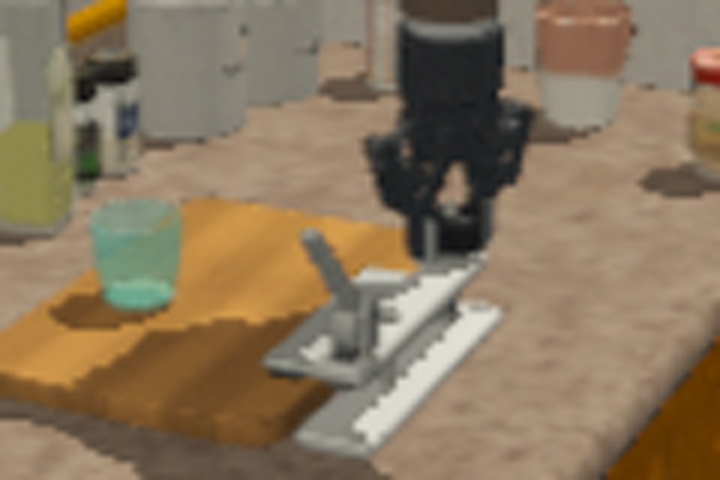

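Run:
```python
from h import *
ya=np.array([-.043,.999,0])
def best(n,k,pz,seg):
    # overlay candidate axes
    im=cv2.resize(cv2.imread(f'pics/{n}{k}.png')[170:250,190:310],None,fx=6,fy=6,interpolation=cv2.INTER_CUBIC)
    piv=np.array([.424,.137,pz])
    for t,c in [(.6,(0,0,255)),(.7,(0,255,0)),(.8,(255,0,0))]:
        q=[piv+r*(np.sin(t)*ya+np.cos(t)*np.array([0,0,1])) for r in (0,.102)]
        P=((w2px(f'{n}{k}',q)-[190,170]+.5)*6).astype(int); cv2.line(im,tuple(P[0].tolist()),tuple(P[1].tolist()),c,1)
    cv2.imwrite(f'pics/ov_{n}{k}.png',im)
best('side',12,.0864,0);best('side',4,.0937,0)
a=cv2.imread('pics/ov_side12.png')[180:400,220:440];b=cv2.imread('pics/ov_side4.png')[180:400,220:440]
cv2.imwrite('pics/ov.png',cv2.resize(np.hstack([a,b]),None,fx=1.8,fy=1.8))
```

```text
(no output)
```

View pics/ov.png

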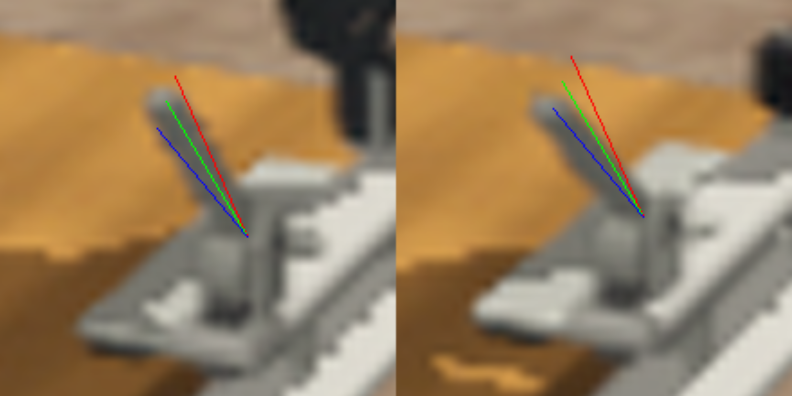

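>>> drive_tool:
  steps: [0, 0, 0, 0, 0, 0, -1, 0, 0, 0, 0, 0, 0, -1, 0, 0, 0, 0, 0, 0, -1, 0, 0, -0.01, 0, 0, 0, -1, 0, 0, -0.02, 0, 0, -7, -1, 0, 0, -0.022, 0, 0, -7, -1, 0, 0, -0.022, 0, 0, -7, -1, 0, 0, -0.022, 0, 0, -7, -0.5]

```text
clock: 10.6
eef_pos: [0.4302, -0.0225, 0.2312]
tool_rot: [0.697, 0.717, 0.0, -0.0]
ft_force: [0.4, 1.1, -0.4]
grip_width: 0.0753
```

>>> drive_tool:
  steps: [0.025, 0, 0, 0, 0, 0, 0.5, 0.03, 0, 0, 0, 0, 0, 1, 0.03, 0, 0, 0, 0, 0, 1, 0.02, 0, 0, 0, 0, 0, 1, 0, 0, 0, 0, 0, -1.2, 1, 0, 0, 0, 0, 0, 0, 1]

```text
clock: 11.1
eef_pos: [0.4278, 0.0832, 0.2302]
tool_rot: [0.69, 0.724, 0.0, 0.0]
ft_force: [-0.8, -0.4, -0.4]
grip_width: 0.0008
```

Run:
```python
from h import *
for n in ['scene','side','wrist']: snap(n,n+'13')
obs(); crop('side13',190,170,120,80,6)
P=cloud('wrist13'); Q,m=leverpts('wrist13',(215,240,290,384),zlo=.105); print(fitang(Q),Q.min(0),Q.max(0))
m=(P[...,2]>.085)&(P[...,2]<.1)&(P[...,1]<.02)&(P[...,1]>-.06);Q=P[m]; print('nut top',Q.min(0),Q.max(0),np.median(Q[:,2]))
m=(P[...,0]>.415)&(P[...,0]<.435)&(P[...,1]<.11)&(P[...,1]>.02)&(P[...,2]<.08)&(P[...,2]>.04);print('bridge z',np.median(P[m][:,2]))
```

```text
{'clock': 11.25, 'joint_pos': [0.1888, 0.1641, -0.2913, 1.1157, -0.0003, 0.1462], 'joint_vel': [-0.0124, -0.002, -0.0019, 0.0009, -0.0004, 0.0023], 'tau': [0.363, -31.6339, 23.5008, -0.0065, 0.0159, -0.0049], 'eef_pos': [0.4278, 0.0817, 0.2301], 'tool_rot': [0.6919, 0.722, -0.0002, 0.0], 'ft_force': [-0.1688, 0.7691, 0.0164], 'ft_torque': [-0.0324, -0.0079, -0.0329], 'grip_width': -0.0}
(np.float64(0.6798889992318896), 3527, array([0.42321871, 0.17569281, 0.1413499 ]), np.float64(0.0020568491704673554)) [0.41509867 0.14487839 0.10502636] [0.43222361 0.20342009 0.16881815]
nut top [ 0.40658723 -0.04564206  0.08500218] [0.45342474 0.00072971 0.09979198] 0.09441032381629498
bridge z 0.05981355772372003
```

View pics/wrist13.png

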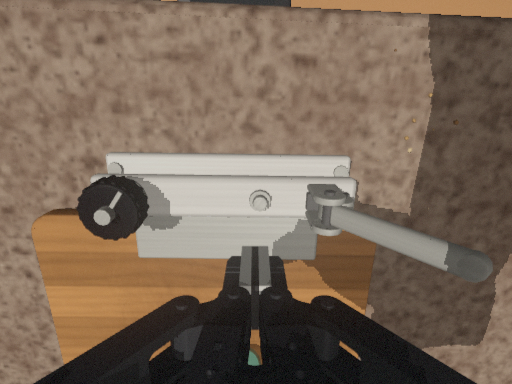

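View pics/side13c.png

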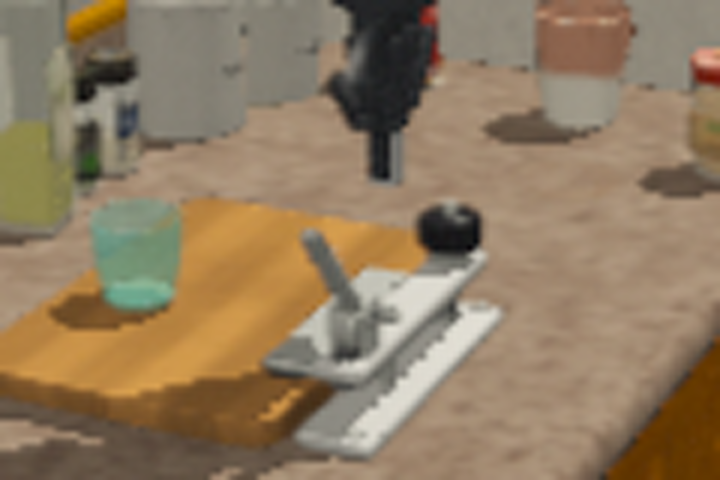

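>>> drive_tool:
  steps: [0.027, 0, 0.002, 0, 0, 0, 1, 0.027, 0, 0.002, 0, 0, 0, 1, 0.027, 0, 0.002, 0, 0, 0, 1, 0.007, 0, 0.002, 0, 0, 0, 1, 0, 0, 0, 0, 0, 0, 1, 0.004, 0, 0.003, 0, 0, 0, 1, 0.005, 0, 0.004, 0, 0, 0, 1, 0, 0, 0, 0, 0, 0, 1]

```text
clock: 11.92
eef_pos: [0.4238, 0.1785, 0.2152]
tool_rot: [0.692, 0.722, 0.0, 0.0]
ft_force: [0.6, -1.2, 2.6]
grip_width: -0.0001
```

Run:
```python
from h import *
obs()
for n in ['side','wrist']: snap(n,n+'14')
obs(); crop('side14',190,170,120,80,6)
P=cloud('wrist14'); Q,m=leverpts('wrist14',(215,240,290,384),zlo=.105); print(fitang(Q),Q.min(0),Q.max(0))
```

```text
{'clock': 11.9167, 'joint_pos': [0.3989, 0.2233, -0.2585, 1.0887, -0.0005, 0.3567], 'joint_vel': [-0.0048, -0.0059, 0.0039, 0.0103, 0.0011, -0.0123], 'tau': [0.4475, -32.604, 22.1347, -0.2242, 0.1455, 0.0663], 'eef_pos': [0.4238, 0.1785, 0.2152], 'tool_rot': [0.6921, 0.7218, 0.0, 0.0003], 'ft_force': [0.6117, -1.2281, 2.6054], 'ft_torque': [-0.1733, 0.0831, -0.0266], 'grip_width': -0.0001}
{'clock': 12.0167, 'joint_pos': [0.3986, 0.223, -0.2583, 1.0892, -0.0006, 0.3563], 'joint_vel': [-0.0, -0.0013, 0.0015, 0.0021, -0.0012, -0.0001], 'tau': [0.5673, -33.0087, 22.5324, -0.2189, 0.283, 0.0038], 'eef_pos': [0.4238, 0.1783, 0.2154], 'tool_rot': [0.692, 0.7219, 0.0, 0.0003], 'ft_force': [-0.0569, -1.1147, 3.772], 'ft_torque': [-0.189, -0.044, 0.0341], 'grip_width': 0.0}
(np.float64(-0.13261721484892444), 157, array([0.41634519, 0.17004842, 0.14839801]), np.float64(0.0054043151213057266)) [0.41200034 0.13871691 0.10501767] [0.43531564 0.21814697 0.19999217]
```

View pics/side14c.png

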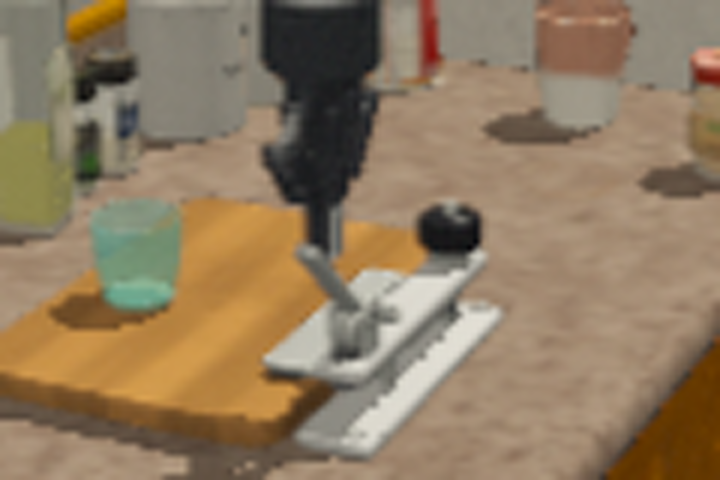

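View pics/wrist14.png

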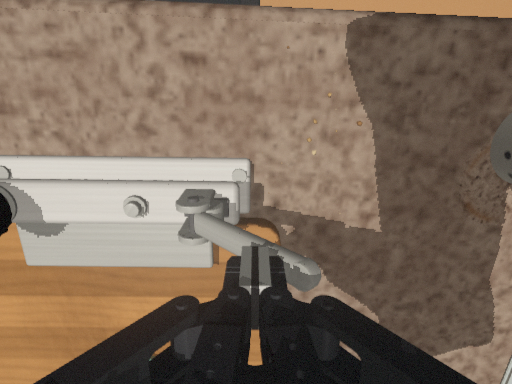

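>>> drive_tool:
  steps: [0.0053, 0, 0.0053, 0, 0, 0, 1, 0.0047, 0, 0.0059, 0, 0, 0, 1, 0.0041, 0, 0.0063, 0, 0, 0, 1, 0.0035, 0, 0.0066, 0, 0, 0, 1, 0.0028, 0, 0.007, 0, 0, 0, 1, 0, 0, 0, 0, 0, 0, 1]

```text
clock: 12.52
eef_pos: [0.4227, 0.1994, 0.1834]
tool_rot: [0.692, 0.722, -0.0, -0.0]
ft_force: [0.1, 0.5, -0.3]
grip_width: -0.0
```

>>> drive_tool:
  steps: [0.002, 0, 0.0072, 0, 0, 0, 1, 0.0012, 0, 0.006, 0, 0, 0, 1, 0, 0, 0.002, 0, 0, 0, 1, 0, 0, 0, 0, 0, 0, 1]

```text
clock: 12.85
eef_pos: [0.4228, 0.2027, 0.1701]
tool_rot: [0.692, 0.722, 0.001, 0.0]
ft_force: [-2.9, -2.9, 13.8]
grip_width: -0.0003
```

Run:
```python
from h import *
obs()
for n in ['side','wrist']: snap(n,n+'15')
crop('side15',190,170,120,80,6)
```

```text
{'clock': 12.85, 'joint_pos': [0.4471, 0.2859, -0.3055, 0.9782, -0.0003, 0.4038], 'joint_vel': [-0.0005, -0.0033, 0.0004, 0.0022, 0.0001, 0.0012], 'tau': [0.49, -29.6709, 19.6248, -1.7145, 0.2475, 0.0123], 'eef_pos': [0.4228, 0.2027, 0.1701], 'tool_rot': [0.6916, 0.7223, 0.0005, 0.0003], 'ft_force': [-2.8571, -2.94, 13.7521], 'ft_torque': [-0.4906, 0.6816, 0.0745], 'grip_width': -0.0003}
```

View pics/side15c.png

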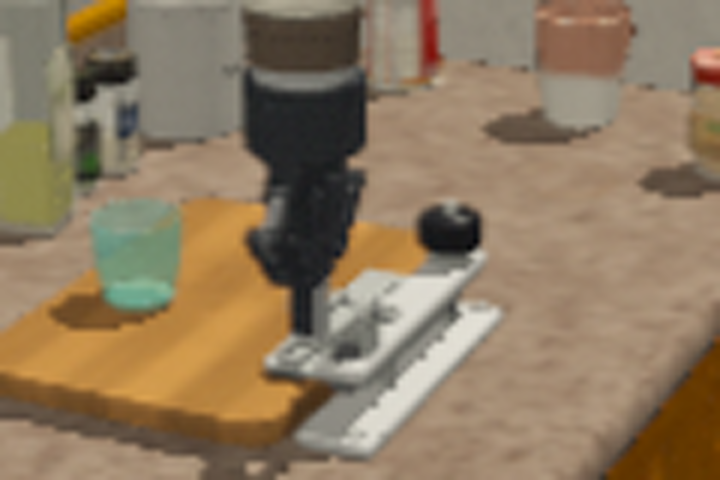

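>>> drive_tool:
  steps: [0, 0, -0.01, 0, 0, 0, 1, -0.01, 0, -0.03, 0, 0, 0, 1, -0.03, 0, -0.02, 0, 0, 0, 1, -0.03, 0, -0.02, 0, 0, 0, 1, -0.03, 0, -0.02, 0, 0, 0, 1, 0, 0, 0, 0, 0, 0, 1]

```text
clock: 13.45
eef_pos: [0.4284, 0.0997, 0.2721]
tool_rot: [0.693, 0.721, 0.002, 0.002]
ft_force: [0.7, 0.0, 0.1]
grip_width: 0.0004
```

Run:
```python
from h import *
for n in ['side','wrist','scene']: snap(n,n+'16')
obs()
crop('side16',190,170,120,80,6)
P=cloud('wrist16')
m=(P[...,0]>.414)&(P[...,0]<.430)&(P[...,1]>.175)&(P[...,1]<.245)&(P[...,2]>.08)&(P[...,2]<.15); m[240:,215:290]=0
Q=P[m]; print(len(Q),Q.min(0),Q.max(0),np.arctan2(1,np.polyfit(Q[:,1],Q[:,2],1)[0]))
for n in ['teal','muga']: pass
for n,u,v in [('jar',311,190),('mugb',287,178),('teal',213,212),('muga',225,268)]: print(n,px2w('side16',u,v),px2w('side1',u,v))
```

```text
{'clock': 13.6, 'joint_pos': [0.2359, 0.141, -0.2139, 1.2162, 0.0007, 0.1934], 'joint_vel': [0.0255, 0.018, -0.0143, 0.0001, -0.0012, -0.0025], 'tau': [-0.6029, -32.3342, 24.9807, 0.0146, -0.0362, -0.0048], 'eef_pos': [0.4268, 0.1027, 0.2683], 'tool_rot': [0.6919, 0.722, 0.0, -0.0004], 'ft_force': [-0.3256, 0.2632, -0.6141], 'ft_torque': [-0.0084, -0.0027, 0.0196], 'grip_width': -0.0001}
1361 [0.41459146 0.17508565 0.08774562] [0.42999648 0.23802922 0.09942769] 1.501950888421762
jar [ 0.34472029 -0.39234957  0.0545499 ] [ 0.3430782  -0.38709065  0.05652871]
mugb [ 0.49835397 -0.4544634   0.07828862] [ 0.49741487 -0.4520312   0.07914075]
teal [0.61166639 0.10174366 0.07861688] [0.61306603 0.09957776 0.07752397]
muga [0.34555549 0.46079878 0.07547651] [0.34445087 0.46261429 0.0767635 ]
```

View pics/side16c.png

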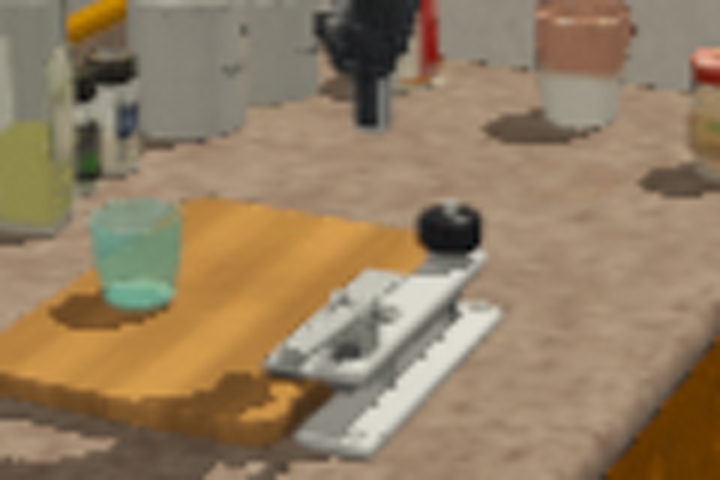

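View pics/wrist16.png

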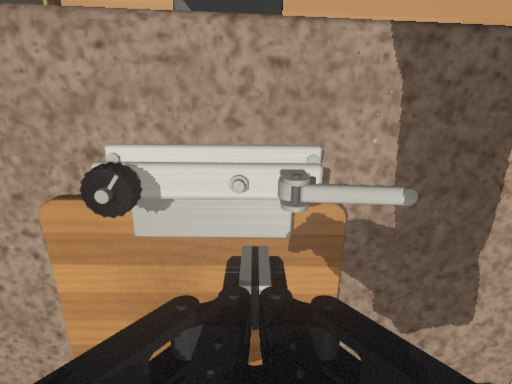

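The lever measures 1.50 rad, so it is fully home. The gripper is clear and the bystanders haven't moved.

```bash
python3 -c "
from h import *
job_done()"
```

```text
the job is handed in; nothing more can be done
```

I tightened the nut and pressed the lever home, and the job is handed in at about 13.6 s of the 72 s. I had no reading of the clamping force itself, so the 85–190 N is inferred from where the foot met the board.

- **Nut:** I first set the lever to about 0.77 rad, then turned the nut clockwise about 3.3 rad. The foot then met the board and drove the lever back to about 0.66–0.68 rad, inside the 0.5–0.8 rad window.
- **Resistance check:** pushing the lever with closed fingers met about 3.5 N near 0.8 rad, close to the expected 3 N.
- **Lever:** it went fully home, with about 14 N at the stop, well under the 40 N limit. After I let go and backed off, the wrist camera's depth image put it at about 1.50 rad, and the wrist force was near zero.
- **Bystanders:** the cup, both mugs and the jar read within about 6 mm of where they started, which is within the camera's noise.

One reading failed: the wrist-camera angle fit near 0.8 rad was blocked by the fingers. I judged that angle from the finger position and the side picture instead.

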